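Dial open the medicine lockbox

TASK

Open the locked medicine box. Turn its dial right (clockwise from above) to the third mark right of the long mark, then left, back past the long mark, to the second mark left of it, then slowly right until the bolt drops and the dial stops; feel for that stop and do not force the dial or pry at the lid. Let go and raise the lid by its handle until it stands open by itself, 50 degrees or more, leaving the things round the box where they are.

Things in the scene. Friction and masses are not known exactly. Their poses are not given: they have to be found in the camera images.
- lockbox: Grey sheet-steel medicine box, 180 deep (x) x 250 wide (y) x 120 mm high, heavy, does not shift. Origin: centre of its underside; x points to its rear (hinge side), y to its left, z up. The lid is the top 24 mm. In this frame the dial's axis is at (-15, 55) mm, the handle bar's middle at (-62, -65, 158) mm, the hinge line along y at x = 90, z = 96 mm.
- dial_grip (a point): Point on the dial's axis, half-way up its bar grip. Black dial on the lid: skirt 60 mm across, 10 mm high; on it an upright bar grip 44 x 12 mm, 24 mm high above the skirt (top 11 mm above, skirt 13 mm below this point); its one pointed end with white line is the pointer. x axis: along the bar to the pointer; z: up out of the lid. Round it an 86 mm aluminium plate with 24 marks, 15 degrees apart; one is longer.
- dial (a joint): Angle of the dial, rad: 0 with the pointer at the long mark (which lies on the hinge side, the box's +x), growing clockwise seen from above ('right'); one mark is 0.262 rad, so third mark right = +0.785, second mark left = -0.524. Turns with light friction (0.05 to 0.1 N m); do not load it over 0.4 N m. Each number must be met within 6 degrees and not overrun by more: backing up undoes nothing.
- lid (a joint): Opening angle of the lid, rad: 0 shut, up to 1.5. Its hinge is stiff: it stays wherever it is left; lifting takes about 10 N at the handle. Held shut by the lock's bolt until both numbers are set and the bolt has dropped. That happens on the last turn right, at an unmarked place of the lock, between -0.15 and +0.25 rad of the dial; the bolt then stays, the dial is caught and stops dead within 3 degrees.
- handle_bar (a point): Middle of the lid's lifting handle, on the bar's axis: a round steel bar, 10 mm thick, 80 mm free length along the box's y, its axis 38 mm above the lid's top near the front edge, on a post at each end. It can turn in the grip as the lid swings up. Moves with the lid.
- lid_hinge_line (a point): Point on the hinge line of the lid, middle of the box's rear edge, 96 mm above the worktop; the line runs along the box's y. The handle bar's axis lies 152 mm in front of it and 62 mm above it when shut.
- salt_shaker: Bystander: glass salt shaker with grey cap, 44 mm across, 90 mm high, standing left of the box; origin at the centre of its foot.
- spice_jar: Bystander: small glass spice jar with cap, 45 mm across, 106 mm high, standing left of the box; origin at the centre of its foot.
- child_cup: Bystander: pale child's cup, 70 mm across, 92 mm high, standing right of the box; origin at the centre of its foot.
- teaspoon: Bystander: metal teaspoon, 137 mm long, lying on the worktop in front of the box; origin under its centre.

How it is judged:
By the outcome, as a careful person would: the job done as asked, in the order asked, and still so for the second after the job is handed in, with the robot touching nothing.
It also fails if it takes over 72 s, if anything falls off the work surface, if the arm or the gripper's body presses on something with over 40 N, if the wrist force passes 120 N, or if a joint passes its speed limit or range.

ROBOT

A 6-joint arm with a two-finger parallel gripper is mounted at the origin on a cart in front of the work surface, level with it; the furniture and walls round the work are solid. World frame = base frame: x ahead of the robot, y to its left, z up, the work surface at z = 0. Lengths are in m, angles in rad, forces in N, time in s.
With the tool pointing down it reaches from about 0.25 to 0.775 m from the base axis. Payload 4 kg.
Tool frame: the origin (TCP) lies at the centre of the arm's flange, where the gripper is bolted on; the fingertips stand 199 mm ahead of it and the grasp point (between the pads) lies 180 mm ahead of it; z points along the fingers, y is the line along which they close (so a half turn about z gives the same grasp; the last joint's range is limited). The gripper opens to 94 mm and grips with 3 to 60 N. Pads are 16 mm wide; open, the fingers measure 119 mm over their backs; the gripper's body (75 mm by 177 mm) begins 78 mm behind the grasp point.
Start: joints at [1.202, 0.087, 1.371, -0, 1.684, -0.103], TCP at [0.144, 0.531, 0.405] pointing down, gripper open.
Joint ranges: [-3.1, 3.1], [-0.76, 2.03], [0.27, 2.55], [-1.08, 4.22], [0.17, 2.65], [-2.57, 2.57]. Speed limits (rad/s): [2.79, 2.79, 3.14, 3.14, 3.14, 3.14].

INTERFACE

Orientations are given as [roll, pitch, yaw] about the fixed x, y, z axes, in that order (R = Rz(yaw) Ry(pitch) Rx(roll)).
In Python, from bench import robot, eyes, models gives the robot as it stands.
- The arm moves only by the tool step_arm, never from a script. Its argument "commands" is a list that holds one entry, the list of rows, each a list of 7 numbers: the shift along the tool's x, y, z in mm, then the turn, a rotation vector about the tool's x, y, z in rad, then the finger opening in mm, from 0 to 94. In form: [[[tx, ty, tz, wx, wy, wz, gripper], ...]]. A call has 1 to 20 rows; each row shifts and turns the commanded pose from where the row before left it, along the tool's axes as they then stand; what a row does not reach is not made up. A row lasts 1/8 s, in which the tool goes at most 62.5 mm and 10.7 degrees, less where a joint would pass 70% of its speed; a pose out of reach is approached as far as the arm can. A call is refused whole if a number of a shift passes 62.5 or a number of a turn 0.188, either way. A call with a gripper value outside its range is refused whole. The fingers move at their own pace and stop on an object; the grip force is fixed at half the most. Time passes only in rows, so rows that do not move let the fingers close. It gives the time, the measured TCP pose, the force, the opening and the grip force at its end, in the units of the state.
- robot.get_obs(): the state, without advancing time (a new reading comes with each control period).
- eyes.snapshot(name): name is "scene" or "side" or "wrist"; returns a dict with "color" (400x640x3 uint8, red, green, blue), "camera_matrix" (3x3 intrinsics, pixels), "eye" and "rotation" of the camera in the world; the wrist camera has in their place "tool_from_camera" (4x4, takes a point from camera to tool coordinates, whose origin is the TCP and whose axes are the flange's). Camera axes: x right, y up, looking along -z (the intrinsics and any distortion apply to the point x, -y, -z); pixel columns grow to the right and rows downward; lengths in m; the calibration is good to about 2 mm. A picture is of the moment at which its call begins: read the wrist's pose just before it. There is no depth.
- robot.close_job(): hands the job in; it is judged then, once.
Trained networks look in a picture, given as the dict that the camera call returned (one of the last four; its "shot" number tells which), for a name from the list of things; names that differ only in an ending like _2 or _b are one class to them, and where a whole thing is asked for, a point or a joint stands for the part that bears it (a point fixed in the world has none). Each returns a list of dicts, best first, with "confidence" (0 to 1); they miss things now and then, are a little off and sometimes report something else, mostly with a low value. They report only what shows in the picture. A call takes as long as a camera call.
- models.masks_of(picture, query): "mask" (400x640 bool, what is visible of it) and "xy" ([column, row] in pixels, amid what is visible of it).
- models.tip_of(picture, query): "xy" ([column, row] in pixels: a listed point, or the origin of a listed thing).
The state is a dict: "time": time; "joint_positions": joint angles; "qvel": joint speeds; "joint_torque": joint torques, N m; "tool_pos": TCP position; "ee_rot": TCP orientation; "wrist_force": force on the tool from outside, world axes, zero at the start; "wrist_torque": the same for the moment, N m; "width": finger opening in m; "finger_force": force on a finger pad.
Only numpy, scipy, OpenCV 4.12 (cv2) and the standard library are available. Lean on these libraries where they do the work, as an engineer would, in place of code of your own. Each camera call takes 0.05 s, during which the arm holds its last target. There are 200 camera calls.

## Working session

There is one attempt and no reset: what is moved stays moved. The work goes in short steps, Python scripts to look and compute and a tool call to move; the robot and the scene stay as the last step left them, time stands still between calls to the robot, and variables do not carry over. Pictures are saved under pics/ and viewed, at most 13 in all, crops included, and the job is handed in when it is done.

Besides the shell and the picture viewer there is one more tool, called after "Request:" as name(argument=value, ...), one argument or row to a line, values as JSON. step_arm: Moves the arm, as the interface text tells. Its arguments: {"type":"object","properties":{"commands":{"type":"array"}},"required":["commands"]}

```bash
ls; mkdir -p pics; cat > h.py <<'E'
import numpy as np, cv2
from bench import robot, eyes, models
from scipy.spatial.transform import Rotation as R
def T():
    o=robot.get_obs(); M=np.eye(4); M[:3,3]=o["tool_pos"]; M[:3,:3]=R.from_euler('xyz',o["ee_rot"]).as_matrix(); return M
def cam(p,Tt=None):
    if "eye" in p: return np.array(p["eye"]),np.array(p["rotation"])
    M=Tt@np.array(p["tool_from_camera"]); return M[:3,3],M[:3,:3]
def ray(p,xy,Tt=None):
    e,Q=cam(p,Tt); K=np.array(p["camera_matrix"]); v=np.linalg.inv(K)@[xy[0],xy[1],1]
    d=Q@np.array([v[0],-v[1],-v[2]]); return e,d/np.linalg.norm(d)
def atz(p,xy,z,Tt=None):
    e,d=ray(p,xy,Tt); return e+d*(z-e[2])/d[2]
def proj(p,X,Tt=None):
    e,Q=cam(p,Tt); c=Q.T@(np.array(X)-e); v=np.array(p["camera_matrix"])@[c[0],-c[1],-c[2]]; return v[:2]/v[2]
def save(p,n): cv2.imwrite(f"pics/{n}.png",p["color"][:,:,::-1])
E
python3 - <<'E'
from h import *
print({k:np.round(v,3).tolist() for k,v in robot.get_obs().items()})
for c in["scene","side","wrist"]:
    Tt=T();p=eyes.snapshot(c);save(p,c+"0"); print(c,p.keys(),np.round(cam(p,Tt)[0],3))
    for q,z in [("dial_grip",.143),("handle_bar",.158),("lid_hinge_line",.096),("lockbox",0),("salt_shaker",0),("spice_jar",0),("child_cup",0),("teaspoon",0)]:
        for r in models.tip_of(p,q)[:2]: print(q,np.round(r["xy"]),round(r["confidence"],2),np.round(atz(p,r["xy"],z,Tt),3))
a=cv2.imread("pics/scene0.png");b=cv2.imread("pics/side0.png")
cv2.imwrite("pics/both.png",cv2.resize(np.vstack([a,b]),(480,600)))
E
```

```text
pics
{'time': 0.0, 'joint_positions': [1.202, 0.088, 1.372, -0.0, 1.684, -0.103], 'qvel': [0.0, -0.0, -0.0, 0.002, -0.0, -0.0], 'joint_torque': [0.0, -34.019, -30.243, 0.072, 0.033, -0.0], 'tool_pos': [0.144, 0.531, 0.404], 'ee_rot': [-3.139, -0.0, 2.876], 'wrist_force': [0.722, 0.73, -0.321], 'wrist_torque': [0.009, 0.017, 0.006], 'finger_force': 0.0, 'width': 0.094}
scene dict_keys(['color', 'camera_matrix', 'eye', 'rotation', 'shot']) [ 0.016 -0.455  0.892]Traceback (most recent call last):
  File "<stdin>", line 6, in <module>
  File "h.py", line 13, in atz
    e,d=ray(p,xy,Tt); return e+d*(z-e[2])/d[2]
                                          ~^^^
IndexError: invalid index to scalar variable.
```

```bash
sed -i 's/return np.array(p\["eye"\]),np.array(p\["rotation"\])/return np.array(p["eye"]),(lambda q: q if q.ndim==2 else R.from_euler("xyz",q).as_matrix())(np.array(p["rotation"]))/' h.py
python3 - <<'E'
from h import *
for c in["scene","side","wrist"]:
    Tt=T();p=eyes.snapshot(c);save(p,c+"0"); print(c,np.round(cam(p,Tt)[0],3),p.get("rotation"))
    for q,z in [("dial_grip",.143),("handle_bar",.158),("lid_hinge_line",.096),("lockbox",0),("salt_shaker",0),("spice_jar",0),("child_cup",0),("teaspoon",0)]:
        for r in models.tip_of(p,q)[:2]: print(q,np.round(r["xy"]),round(r["confidence"],2),np.round(atz(p,r["xy"],z,Tt),3))
a=cv2.imread("pics/scene0.png");b=cv2.imread("pics/side0.png")
cv2.imwrite("pics/both.png",cv2.resize(np.vstack([a,b]),(480,600)))
E
```

```text
scene [ 0.016 -0.455  0.892] [ 0.72607905 -0.01084516 -0.90284646]
dial_grip [303. 187.] 0.62 [0.534 0.028 0.143]
dial_grip [331. 218.] 0.29 [ 0.5   -0.084  0.143]
handle_bar [333. 222.] 0.73 [ 0.485 -0.102  0.158]
handle_bar [285. 196.] 0.72 [0.476 0.03  0.158]
lid_hinge_line [349. 188.] 0.61 [ 0.639 -0.035  0.096]
lid_hinge_line [327. 234.] 0.52 [ 0.488 -0.085  0.096]
lockbox [325. 230.] 0.97 [ 0.553 -0.026  0.   ]
spice_jar [288. 195.] 0.55 [0.585 0.131 0.   ]
child_cup [376. 291.] 0.62 [ 0.486 -0.233  0.   ]
child_cup [348. 189.] 0.61 [0.709 0.014 0.   ]
teaspoon [281. 265.] 0.55 [ 0.4   -0.011  0.   ]
side [-0.067 -0.242  0.623] [ 0.9043011   0.01990003 -1.22757339]
dial_grip [295. 183.] 0.61 [0.537 0.027 0.143]
handle_bar [343. 202.] 0.82 [ 0.488 -0.094  0.158]
lid_hinge_line [333. 183.] 0.82 [ 0.627 -0.031  0.096]
lockbox [318. 235.] 0.84 [ 0.542 -0.021  0.   ]
salt_shaker [238. 236.] 0.82 [0.477 0.157 0.   ]
spice_jar [264. 208.] 0.7 [0.591 0.144 0.   ]
child_cup [402. 271.] 0.75 [ 0.495 -0.228  0.   ]
teaspoon [289. 276.] 0.9 [ 0.404 -0.004  0.   ]
wrist [0.064 0.551 0.385] None
```

View pics/both.png

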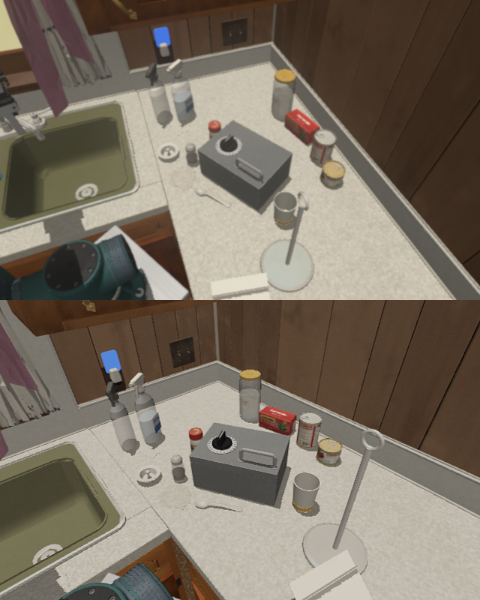

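```bash
python3 - <<'E'
from h import *
p=eyes.snapshot("side")
for xy in [(167,195),(200,190),(198,234),(445,345),(490,187)]: print(xy,np.round(atz(p,xy,0),3))
p=eyes.snapshot("wrist");print(np.round(p["tool_from_camera"],3),np.round(p["camera_matrix"]))
p=eyes.snapshot("scene");c=p["color"][130:290,230:430];cv2.imwrite("pics/c.png",cv2.resize(c[:,:,::-1],(800,640)[:2],interpolation=2)[:600])
E
```

```text
(167, 195) [0.559 0.42  0.   ]
(200, 190) [0.607 0.346 0.   ]
(198, 234) [0.454 0.252 0.   ]
(445, 345) [ 0.349 -0.326  0.   ]
(490, 187) [ 0.867 -0.404  0.   ]
[[-0.     0.957  0.289  0.083]
 [ 1.     0.001 -0.001 -0.001]
 [-0.001  0.289 -0.957  0.02 ]
 [ 0.     0.     0.     1.   ]] [[327.   0. 317.]
 [  0. 327. 195.]
 [  0.   0.   1.]]
```

View pics/c.png

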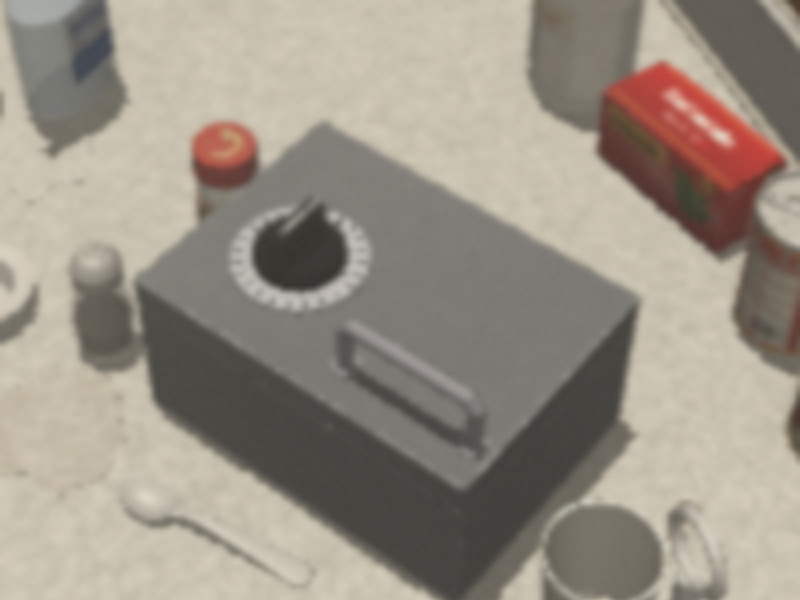

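Request:
step_arm(
  commands=[
    [[-20,-18,0,0,0,0,94],[-41,-37.5,0,0,0,0,94],[-41,-37.5,0,0,0,0,94],[-41,-37.5,0,0,0,0,94],[-41,-37.5,0,0,0,0,94],[-41,-37.5,0,0,0,0,94],[-41,-37.5,0,0,0,0,94],[-41,-37.5,0,0,0,0,94],[-41,-37.5,0,0,0,0,94],[-41,-37.5,0,0,0,0,94],[-41,-37.5,0,0,0,0,94],[-41,-37.5,0,0,0,0,94],[-20,-18,0,0,0,-0.13,94],[0,0,0,0,0,-0.13,50],[0,0,0,0,0,0,50],[0,0,0,0,0,0,50]],
  ],
)

```text
time: 3.6
tool_pos: [0.5003, -0.0308, 0.4048]
ee_rot: [3.141, 0.0, 3.134]
wrist_force: [-0.4, 0.6, 0.3]
width: 0.0674
finger_force: 0.0
```

```bash
python3 - <<'E'
from h import *
print({k:np.round(v,3).tolist() for k,v in robot.get_obs().items()})
Tt=T();p=eyes.snapshot("wrist");save(p,"w1");np.savez("w1.npz",T=Tt,**p)
for q,z in [("dial_grip",.143),("handle_bar",.158),("lid_hinge_line",.096),("lockbox",0),("salt_shaker",0),("spice_jar",0),("child_cup",0),("teaspoon",0)]:
    for r in models.tip_of(p,q)[:2]: print(q,np.round(r["xy"]),round(r["confidence"],2),np.round(atz(p,r["xy"],z,Tt),3))
E
```

```text
{'time': 3.6, 'joint_positions': [-0.175, -0.022, 1.483, 0.0, 1.68, -1.738], 'qvel': [0.005, -0.004, 0.001, 0.001, 0.0, -0.009], 'joint_torque': [-0.202, -29.07, -30.202, -0.039, 0.063, 0.005], 'tool_pos': [0.5, -0.031, 0.405], 'ee_rot': [3.141, 0.0, 3.134], 'wrist_force': [-0.411, 0.578, 0.33], 'wrist_torque': [0.01, 0.053, 0.033], 'finger_force': 0.0, 'width': 0.067}
dial_grip [384. 248.] 0.63 [0.535 0.022 0.143]
dial_grip [148. 163.] 0.2 [ 0.463 -0.158  0.143]
handle_bar [226. 203.] 0.92 [ 0.491 -0.099  0.158]
lid_hinge_line [317. 320.] 0.75 [ 0.64  -0.033  0.096]
lockbox [318. 209.] 0.91 [ 0.551 -0.031  0.   ]
salt_shaker [469. 144.] 0.73 [0.472 0.146 0.   ]
spice_jar [453. 242.] 0.9 [ 0.597  0.142 -0.   ]
child_cup [152. 165.] 0.66 [ 0.493 -0.23   0.   ]
teaspoon [337.  86.] 0.56 [ 0.406 -0.009  0.   ]
```

View pics/w1.png

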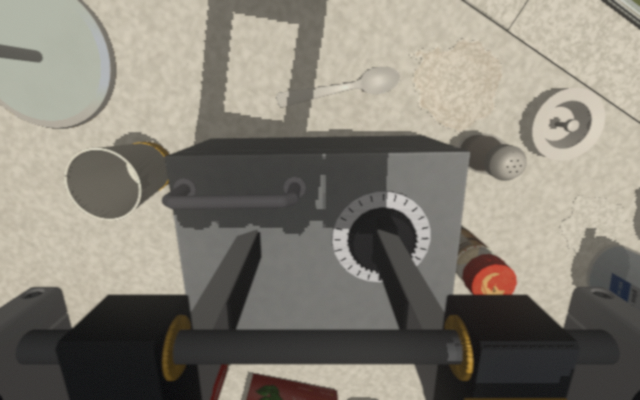

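Request:
step_arm(
  commands=[
    [[-30,27,0,0,0,0,70],[-30,27,0,0,0,0,70],[0,0,0,0,0,0,70],[0,0,0,0,0,0,70]],
  ],
)

```text
time: 4.55
tool_pos: [0.5606, 0.0225, 0.4045]
ee_rot: [-3.141, -0.001, 3.136]
wrist_force: [-0.3, 0.0, 0.2]
width: 0.0701
finger_force: 0.0
```

```bash
python3 - <<'E'
from h import *
Tt=T();p=eyes.snapshot("wrist");save(p,"w2");np.savez("w2.npz",T=Tt,**p)
for q,z in [("dial_grip",.143),("handle_bar",.158),("lid_hinge_line",.096),("lockbox",0)]:
    for r in models.tip_of(p,q)[:2]: print(q,np.round(r["xy"]),round(r["confidence"],2),np.round(atz(p,r["xy"],z,Tt),4))
u=proj(p,atz(p,models.tip_of(p,"dial_grip")[0]["xy"],.143,Tt),Tt).astype(int);print(u,Tt[:3,3])
c=p["color"][max(0,u[1]-75):u[1]+75,u[0]-100:u[0]+100];cv2.imwrite("pics/w2c.png",cv2.resize(c[:,:,::-1],None,fx=4,fy=4,interpolation=2))
E
```

```text
dial_grip [317. 177.] 0.7 [0.5354 0.0212 0.143 ]
lid_hinge_line [264. 268.] 0.9 [ 0.6381 -0.0314  0.096 ]
lid_hinge_line [272. 162.] 0.27 [ 0.5323 -0.0196  0.096 ]
lockbox [270. 163.] 0.76 [ 0.5515 -0.0352  0.    ]
[317 177] [0.56055536 0.02249205 0.40445553]
```

View pics/w2c.png

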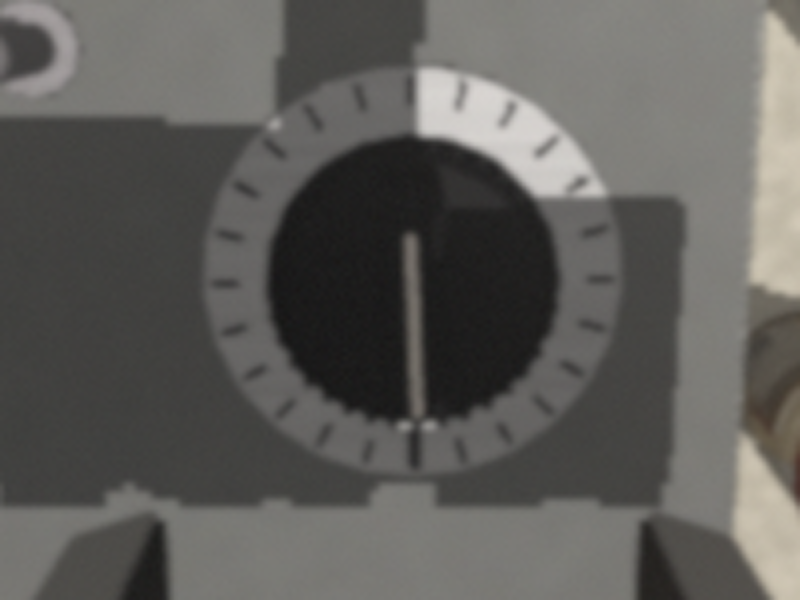

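```bash
python3 - <<'E'
from h import *
d=np.load("w2.npz");p=dict(d);Tt=d["T"]
f=lambda X,Y,z:atz(p,(217+X/4,102+Y/4),z,Tt)
a,b=f(408,235,.154),f(418,415,.154);m0,m1=f(415,448,.121),f(410,92,.121);s0,s1=f(226,284,.121),f(600,279,.121)
print(a,b,"ptr yaw",np.arctan2(*(b-a)[1::-1]));print(m0,m1,(m0+m1)/2,"mark yaw",np.arctan2(*(m0-m1)[1::-1]));print(s0,s1,(s0+s1)/2,np.arctan2(*(s1-s0)[1::-1])-np.pi/2)
# box front/rear edge yaw from tip nets
p=dict(np.load("w1.npz"));T1=p["T"]
e=[atz(p,q,.12,T1) for q in [(165,155),(467,152),(440,330)]];print(e,np.arctan2(*(e[1]-e[0])[1::-1])-np.pi/2)
E
```

```text
[0.52047486 0.02267247 0.154     ] [0.55439522 0.02438515 0.154     ] ptr yaw 0.05044852200553014
[0.57294694 0.02413254 0.121     ] [0.49808683 0.02335576 0.121     ] [0.53551689 0.02374415 0.121     ] mark yaw 0.010376156042780707
[ 0.53673056 -0.01478258  0.121     ] [0.53614553 0.06238965 0.121     ] [0.53643805 0.02380353 0.121     ] 0.007580767060854976
[array([ 0.4612871 , -0.15594237,  0.12      ]), array([0.46071936, 0.09032358, 0.12      ]), array([0.63373304, 0.08585576, 0.12      ])] 0.00230535578823865
```

Request:
step_arm(
  commands=[
    [[24.5,1.5,0,0,0,-0.05,50],[0,0,30,0,0,0,50],[0,0,30,0,0,0,50],[0,0,8,0,0,0,50],[0,0,4,0,0,0,50],[0,0,0,0,0,0,50],[0,0,0,0,0,0,50]],
  ],
)

```text
time: 5.72
tool_pos: [0.5366, 0.0243, 0.334]
ee_rot: [-3.141, 0.002, -3.097]
wrist_force: [0.3, 0.0, 0.4]
width: 0.0496
finger_force: 0.0
```

```bash
python3 - <<'E'
from h import *
o=robot.get_obs();print({k:np.round(o[k],3).tolist() for k in("time","tool_pos","ee_rot","wrist_force","wrist_torque","width")})
p=eyes.snapshot("side");a=p["color"][120:220,240:370];cv2.imwrite("pics/s3.png",cv2.resize(a[:,:,::-1],None,fx=5,fy=5,interpolation=2))
E
```

```text
{'time': 5.725, 'tool_pos': [0.537, 0.024, 0.334], 'ee_rot': [-3.141, 0.002, -3.097], 'wrist_force': [0.29, 0.041, 0.407], 'wrist_torque': [0.024, -0.021, -0.032], 'width': 0.05}
```

View pics/s3.png

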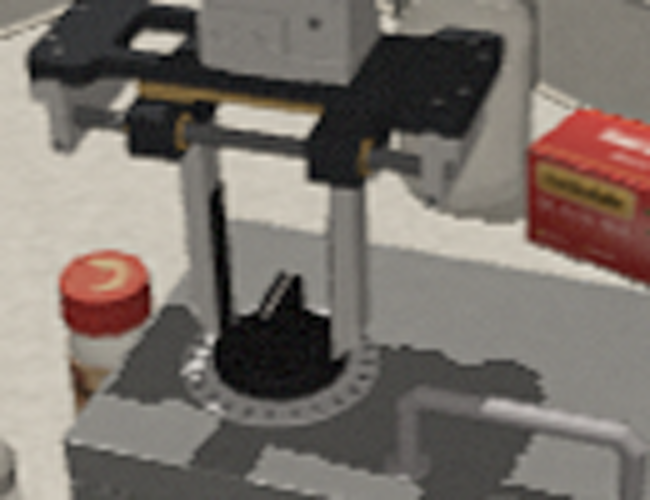

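Request:
step_arm(
  commands=[
    [[0,0,2,0,0,0,30],[0,0,0,0,0,0,8],[0,0,0,0,0,0,8],[0,0,0,0,0,0,8],[0,0,0,0,0,0,8],[0,0,0,0,0,0,8]],
  ],
)

```text
time: 6.52
tool_pos: [0.5367, 0.0246, 0.3326]
ee_rot: [3.141, 0.004, -3.097]
wrist_force: [-0.6, 0.5, 5.7]
width: 0.0118
finger_force: 31.8
```

```bash
cat > o.py <<'E'
from h import *
o=robot.get_obs();print({k:np.round(o[k],3).tolist() for k in("time","tool_pos","ee_rot","wrist_force","wrist_torque","width","finger_force")})
print("theta",round(.007-((o["ee_rot"][2]-np.pi+np.pi)%(2*np.pi)-np.pi),3), np.round(o["joint_positions"],2))
E
python3 o.py
```

```text
{'time': 6.525, 'tool_pos': [0.537, 0.025, 0.333], 'ee_rot': [3.141, 0.004, -3.097], 'wrist_force': [-0.614, 0.46, 5.742], 'wrist_torque': [0.193, -0.008, 0.011], 'width': 0.012, 'finger_force': 31.83}
theta -0.038 [-0.06  0.08  1.52  0.    1.54 -1.68]
```

Request:
step_arm(
  commands=[
    [[0,0,-1,0,0,0.04,8],[0,0,0,0,0,0.08,8],[0,0,0,0,0,0.08,8],[0,0,0,0,0,0.08,8],[0,0,0,0,0,0.08,8],[0,0,0,0,0,0.08,8],[0,0,0,0,0,0.08,8],[0,0,0,0,0,0.08,8],[0,0,0,0,0,0.08,8],[0,0,0,0,0,0.06,8],[0,0,0,0,0,0.04,8],[0,0,0,0,0,0.02,8],[0,0,0,0,0,0,8],[0,0,0,0,0,0,8]],
  ],
)

```text
time: 8.28
tool_pos: [0.5364, 0.0232, 0.3326]
ee_rot: [-3.14, 0.003, 2.385]
wrist_force: [-1.1, -5.8, 4.3]
width: 0.0117
finger_force: 32.1
```

```bash
python3 o.py; python3 - <<'E'
from h import *
Tt=T();p=eyes.snapshot("wrist");np.savez("w4.npz",T=Tt,**p)
a=p["color"][100:300,190:450];b=eyes.snapshot("scene")["color"][150:220,260:351]
cv2.imwrite("pics/s4.png",np.hstack([cv2.resize(x[:,:,::-1],(400,308),interpolation=2) for x in (a,b)]))
E
```

```text
{'time': 8.275, 'tool_pos': [0.536, 0.023, 0.333], 'ee_rot': [-3.14, 0.003, 2.385], 'wrist_force': [-1.11, -5.806, 4.29], 'wrist_torque': [-1.05, 0.217, 0.018], 'width': 0.012, 'finger_force': 32.092}
theta 0.764 [-0.06  0.08  1.52 -0.    1.54 -0.88]
```

View pics/s4.png

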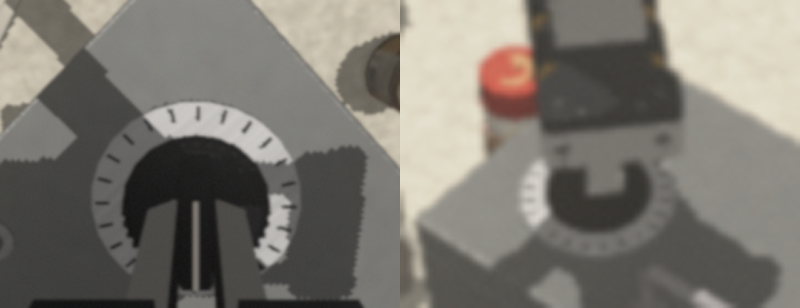

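Request:
step_arm(
  commands=[
    [[0,0,0,0,0,0.02,8],[0,0,0,0,0,0,8],[0,0,0,0,0,0,8],[0,0,0,0,0,-0.04,8],[0,0,0,0,0,-0.08,8],[0,0,0,0,0,-0.08,8],[0,0,0,0,0,-0.08,8],[0,0,0,0,0,-0.08,8],[0,0,0,0,0,-0.08,8],[0,0,0,0,0,-0.08,8],[0,0,0,0,0,-0.08,8],[0,0,0,0,0,-0.08,8],[0,0,0,0,0,-0.08,8],[0,0,0,0,0,-0.08,8],[0,0,0,0,0,-0.08,8],[0,0,0,0,0,-0.08,8],[0,0,0,0,0,0,8],[0,0,0,0,0,0,8]],
  ],
)

```text
time: 10.62
tool_pos: [0.5367, 0.0249, 0.3326]
ee_rot: [3.14, 0.003, -2.918]
wrist_force: [2.6, 2.4, 5.3]
width: 0.0121
finger_force: 32.1
```

```bash
python3 o.py
```

```text
{'time': 10.625, 'tool_pos': [0.537, 0.025, 0.333], 'ee_rot': [3.14, 0.003, -2.918], 'wrist_force': [2.558, 2.44, 5.318], 'wrist_torque': [0.403, -0.395, 0.036], 'width': 0.012, 'finger_force': 32.128}
theta -0.217 [-0.06  0.08  1.52  0.    1.54 -1.85]
```

Request:
step_arm(
  commands=[
    [[0,0,0,0,0,-0.08,8],[0,0,0,0,0,-0.08,8],[0,0,0,0,0,-0.08,8],[0,0,0,0,0,-0.05,8],[0,0,0,0,0,-0.02,8],[0,0,0,0,0,0,8],[0,0,0,0,0,0,8],[0,0,0,0,0,0,8]],
  ],
)

```text
time: 11.62
tool_pos: [0.5365, 0.0254, 0.3326]
ee_rot: [3.14, 0.004, -2.608]
wrist_force: [1.0, 3.7, 5.0]
width: 0.0121
finger_force: 32.2
```

```bash
python3 o.py; python3 - <<'E'
from h import *
Tt=T();p=eyes.snapshot("wrist")
a=p["color"][140:320,230:400];cv2.imwrite("pics/s5.png",cv2.resize(a[:,:,::-1],None,fx=3,fy=3,interpolation=2))
E
```

```text
{'time': 11.625, 'tool_pos': [0.537, 0.025, 0.333], 'ee_rot': [3.14, 0.004, -2.608], 'wrist_force': [0.953, 3.67, 4.989], 'wrist_torque': [0.832, -0.275, -0.052], 'width': 0.012, 'finger_force': 32.154}
theta -0.527 [-0.06  0.08  1.52  0.    1.54 -2.16]
```

View pics/s5.png

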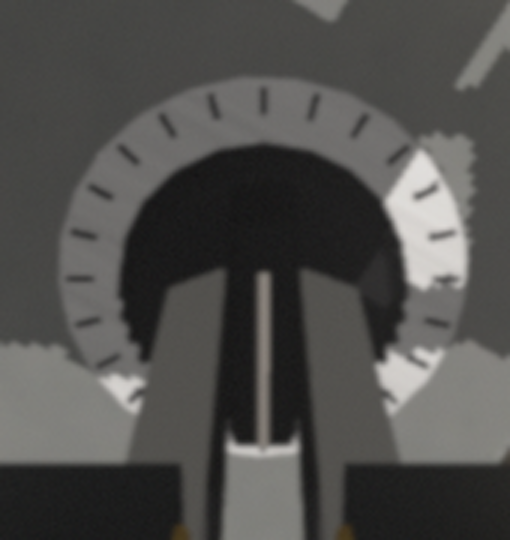

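Request:
step_arm(
  commands=[
    [[0,0,0,0,0,0.01,8],[0,0,0,0,0,0,8]],
  ],
)

```text
time: 11.92
tool_pos: [0.5365, 0.0254, 0.3326]
ee_rot: [3.14, 0.004, -2.618]
wrist_force: [1.1, 3.9, 5.9]
width: 0.0119
finger_force: 32.2
```

```bash
cat > q.py <<'E'
from h import *
o=robot.get_obs();print(o["time"],"theta",round(.007-((o["ee_rot"][2])%(2*np.pi)-np.pi),4),"tz",np.round(o["wrist_torque"],3),np.round(o["wrist_force"],1),"j6",round(o["joint_torque"][5],3),round(o["width"]*1e3,2))
E
python3 q.py
```

```text
11.925 theta -0.5171 tz [ 0.742 -0.253 -0.01 ] [1.1 3.9 5.9] j6 0.012 11.9
```

Request:
step_arm(
  commands=[
    [[0,0,0,0,0,0.01,8],[0,0,0,0,0,0,8]],
  ],
)

```text
time: 12.18
tool_pos: [0.5365, 0.0254, 0.3326]
ee_rot: [3.14, 0.004, -2.627]
wrist_force: [0.6, 4.4, 5.3]
width: 0.0118
finger_force: 32.2
```

```bash
python3 q.py
```

```text
12.175 theta -0.5072 tz [ 0.707 -0.295 -0.006] [0.6 4.4 5.3] j6 0.057 11.85
```

Request:
step_arm(
  commands=[
    [[0,0,0,0,0,0.04,8],[0,0,0,0,0,0.06,8],[0,0,0,0,0,0.06,8],[0,0,0,0,0,0.06,8],[0,0,0,0,0,0.05,8],[0,0,0,0,0,0.03,8],[0,0,0,0,0,0.01,8],[0,0,0,0,0,0,8]],
  ],
)

```text
time: 13.18
tool_pos: [0.5367, 0.0248, 0.3326]
ee_rot: [3.141, 0.003, -2.938]
wrist_force: [1.6, 2.7, 4.9]
width: 0.012
finger_force: 32.1
```

```bash
python3 q.py
```

```text
13.175 theta -0.1967 tz [ 0.365 -0.432  0.076] [1.6 2.7 4.9] j6 0.058 12.02
```

Request:
step_arm(
  commands=[
    [[0,0,0,0,0,0.02,8],[0,0,0,0,0,0.02,8],[0,0,0,0,0,0,8]],
  ],
)

```text
time: 13.55
tool_pos: [0.5367, 0.0248, 0.3326]
ee_rot: [3.141, 0.003, -2.978]
wrist_force: [2.2, 2.7, 5.2]
width: 0.0113
finger_force: 32.1
```

```bash
python3 q.py
```

```text
13.55 theta -0.1566 tz [ 0.33 -0.43  0.03] [2.2 2.7 5.2] j6 0.054 11.34
```

Request:
step_arm(
  commands=[
    [[0,0,0,0,0,0.015,8],[0,0,0,0,0,0.015,8]],
  ],
)

```text
time: 13.8
tool_pos: [0.5367, 0.0247, 0.3326]
ee_rot: [3.141, 0.003, -3.008]
wrist_force: [1.9, 1.9, 4.9]
width: 0.0118
finger_force: 32.1
```

```bash
python3 q.py
```

```text
13.8 theta -0.1263 tz [ 0.253 -0.438  0.103] [1.9 1.9 4.9] j6 -0.012 11.81
```

Request:
step_arm(
  commands=[
    [[0,0,0,0,0,0.015,8],[0,0,0,0,0,0.015,8]],
  ],
)

```text
time: 14.05
tool_pos: [0.5367, 0.0247, 0.3327]
ee_rot: [3.141, 0.003, -3.038]
wrist_force: [3.0, 2.0, 4.7]
width: 0.0117
finger_force: 32.1
```

```bash
python3 q.py
```

```text
14.05 theta -0.0963 tz [ 0.258 -0.462  0.096] [3.  2.  4.7] j6 -0.011 11.71
```

Request:
step_arm(
  commands=[
    [[0,0,0,0,0,0.015,8],[0,0,0,0,0,0.015,8]],
  ],
)

```text
time: 14.3
tool_pos: [0.5367, 0.0246, 0.3326]
ee_rot: [3.141, 0.003, -3.068]
wrist_force: [3.0, 0.9, 5.1]
width: 0.0114
finger_force: 32.1
```

```bash
python3 q.py
```

```text
14.3 theta -0.0663 tz [ 0.224 -0.409  0.075] [3.  0.9 5.1] j6 -0.012 11.4
```

Request:
step_arm(
  commands=[
    [[0,0,0,0,0,0.015,8],[0,0,0,0,0,0.015,8]],
  ],
)

```text
time: 14.55
tool_pos: [0.5367, 0.0245, 0.3326]
ee_rot: [3.141, 0.003, -3.098]
wrist_force: [2.6, 1.0, 5.1]
width: 0.0115
finger_force: 32.1
```

```bash
python3 q.py
```

```text
14.55 theta -0.0361 tz [ 0.17  -0.423  0.125] [2.6 1.  5.1] j6 -0.013 11.52
```

Request:
step_arm(
  commands=[
    [[0,0,0,0,0,0.015,8],[0,0,0,0,0,0.01,8]],
  ],
)

```text
time: 14.8
tool_pos: [0.5368, 0.0245, 0.3326]
ee_rot: [3.141, 0.003, -3.123]
wrist_force: [1.9, 0.5, 5.3]
width: 0.0118
finger_force: 32.1
```

```bash
python3 q.py
```

```text
14.8 theta -0.0112 tz [ 0.129 -0.445  0.083] [1.9 0.5 5.3] j6 0.023 11.81
```

Request:
step_arm(
  commands=[
    [[0,0,0,0,0,0.015,8],[0,0,0,0,0,0.015,8]],
  ],
)

```text
time: 15.05
tool_pos: [0.5368, 0.0244, 0.3326]
ee_rot: [3.141, 0.003, 3.13]
wrist_force: [1.8, 1.1, 4.7]
width: 0.0115
finger_force: 32.1
```

```bash
python3 q.py
```

```text
15.05 theta 0.0189 tz [ 0.148 -0.452  0.016] [1.8 1.1 4.7] j6 -0.017 11.51
```

Request:
step_arm(
  commands=[
    [[0,0,0,0,0,0.015,8],[0,0,0,0,0,0.015,8]],
  ],
)

```text
time: 15.3
tool_pos: [0.5367, 0.0244, 0.3326]
ee_rot: [3.141, 0.003, 3.1]
wrist_force: [1.4, 0.7, 4.9]
width: 0.0115
finger_force: 32.1
```

```bash
python3 q.py
```

```text
15.3 theta 0.0489 tz [ 0.083 -0.445  0.065] [1.4 0.7 4.9] j6 -0.02 11.51
```

Request:
step_arm(
  commands=[
    [[0,0,0,0,0,0.015,8],[0,0,0,0,0,0.015,8]],
  ],
)

```text
time: 15.55
tool_pos: [0.5368, 0.0243, 0.3326]
ee_rot: [3.141, 0.003, 3.07]
wrist_force: [2.2, 0.8, 5.3]
width: 0.0118
finger_force: 32.1
```

```bash
python3 q.py
```

```text
15.55 theta 0.079 tz [ 0.043 -0.44   0.09 ] [2.2 0.8 5.3] j6 -0.022 11.8
```

Request:
step_arm(
  commands=[
    [[0,0,0,0,0,0.015,8],[0,0,0,0,0,0.015,8]],
  ],
)

```text
time: 15.8
tool_pos: [0.5367, 0.0243, 0.3326]
ee_rot: [3.141, 0.003, 3.039]
wrist_force: [0.6, 0.3, 5.0]
width: 0.012
finger_force: 32.1
```

```bash
python3 q.py
```

```text
15.8 theta 0.1095 tz [-0.007 -0.36  -0.053] [0.6 0.3 5. ] j6 -0.171 11.96
```

Request:
step_arm(
  commands=[
    [[0,0,0,0,0,0.008,8],[0,0,0,0,0,0,8]],
  ],
)

```text
time: 16.05
tool_pos: [0.5367, 0.0243, 0.3326]
ee_rot: [3.141, 0.003, 3.032]
wrist_force: [2.4, -0.2, 5.6]
width: 0.012
finger_force: 32.1
```

```bash
python3 q.py
```

```text
16.05 theta 0.1171 tz [ 0.042 -0.413 -0.009] [ 2.4 -0.2  5.6] j6 -0.032 12.02
```

Request:
step_arm(
  commands=[
    [[0,0,0,0,0,0.01,8],[0,0,0,0,0,0,8]],
  ],
)

```text
time: 16.3
tool_pos: [0.5368, 0.0242, 0.3326]
ee_rot: [3.141, 0.003, 3.022]
wrist_force: [1.1, 0.3, 4.9]
width: 0.0113
finger_force: 32.1
```

```bash
python3 q.py
```

```text
16.3 theta 0.127 tz [ 0.023 -0.377 -0.027] [1.1 0.3 4.9] j6 -0.007 11.33
```

Request:
step_arm(
  commands=[
    [[0,0,0,0,0,0.015,8],[0,0,0,0,0,0,8]],
  ],
)

```text
time: 16.55
tool_pos: [0.5367, 0.0242, 0.3326]
ee_rot: [3.141, 0.003, 3.007]
wrist_force: [1.6, -0.2, 4.7]
width: 0.012
finger_force: 32.1
```

```bash
python3 q.py
```

```text
16.55 theta 0.1419 tz [-0.027 -0.475 -0.005] [ 1.6 -0.2  4.7] j6 0.014 12.03
```

Request:
step_arm(
  commands=[
    [[0,0,0,0,0,0.01,8],[0,0,0,0,0,0.01,8]],
  ],
)

```text
time: 16.8
tool_pos: [0.5367, 0.0242, 0.3326]
ee_rot: [3.141, 0.003, 2.986]
wrist_force: [1.6, 0.3, 5.7]
width: 0.0117
finger_force: 32.1
```

```bash
python3 q.py
```

```text
16.8 theta 0.1621 tz [-0.036 -0.393  0.037] [1.6 0.3 5.7] j6 -0.025 11.72
```

Request:
step_arm(
  commands=[
    [[0,0,0,0,0,0.01,8],[0,0,0,0,0,0.01,8]],
  ],
)

```text
time: 17.05
tool_pos: [0.5367, 0.0241, 0.3326]
ee_rot: [3.141, 0.003, 2.966]
wrist_force: [1.9, -0.2, 4.8]
width: 0.0122
finger_force: 32.1
```

```bash
python3 q.py
```

```text
17.05 theta 0.1821 tz [-0.069 -0.389  0.023] [ 1.9 -0.2  4.8] j6 -0.025 12.18
```

Request:
step_arm(
  commands=[
    [[0,0,0,0,0,0.01,8],[0,0,0,0,0,0.01,8]],
  ],
)

```text
time: 17.3
tool_pos: [0.5367, 0.0241, 0.3326]
ee_rot: [3.141, 0.003, 2.946]
wrist_force: [1.4, -1.3, 4.8]
width: 0.0118
finger_force: 32.1
```

```bash
python3 q.py
```

```text
17.3 theta 0.2022 tz [-0.119 -0.389  0.019] [ 1.4 -1.3  4.8] j6 -0.016 11.81
```

Request:
step_arm(
  commands=[
    [[0,0,0,0,0,0.01,8],[0,0,0,0,0,0.01,8]],
  ],
)

```text
time: 17.55
tool_pos: [0.5367, 0.0241, 0.3326]
ee_rot: [3.142, 0.003, 2.927]
wrist_force: [1.6, -1.3, 4.8]
width: 0.0116
finger_force: 32.1
```

```bash
python3 q.py
```

```text
17.55 theta 0.222 tz [-0.171 -0.413  0.118] [ 1.6 -1.3  4.8] j6 0.029 11.63
```

Request:
step_arm(
  commands=[
    [[0,0,0,0,0,0.01,8],[0,0,0,0,0,0,8]],
  ],
)

```text
time: 17.8
tool_pos: [0.5367, 0.0241, 0.3326]
ee_rot: [3.142, 0.003, 2.917]
wrist_force: [2.0, -0.2, 5.4]
width: 0.0119
finger_force: 32.2
```

```bash
python3 q.py
```

```text
17.8 theta 0.2318 tz [-0.139 -0.421  0.053] [ 2.  -0.2  5.4] j6 0.11 11.86
```

Request:
step_arm(
  commands=[
    [[0,0,0,0,0,0.01,8],[0,0,0,0,0,0.005,8]],
  ],
)

```text
time: 18.05
tool_pos: [0.5367, 0.024, 0.3326]
ee_rot: [-3.141, 0.003, 2.902]
wrist_force: [1.8, -0.4, 5.2]
width: 0.012
finger_force: 32.2
```

```bash
python3 q.py; python3 - <<'E'
from h import *
Tt=T();p=eyes.snapshot("wrist")
a=p["color"][140:320,230:400];cv2.imwrite("pics/s6.png",cv2.resize(a[:,:,::-1],None,fx=3,fy=3,interpolation=2))
E
python3 q.py
```

```text
18.05 theta 0.2467 tz [-0.235 -0.386  0.184] [ 1.8 -0.4  5.2] j6 0.158 12.05
18.1 theta 0.2468 tz [-0.243 -0.352  0.243] [ 0.7 -1.7  5.2] j6 0.194 11.59
```

View pics/s6.png

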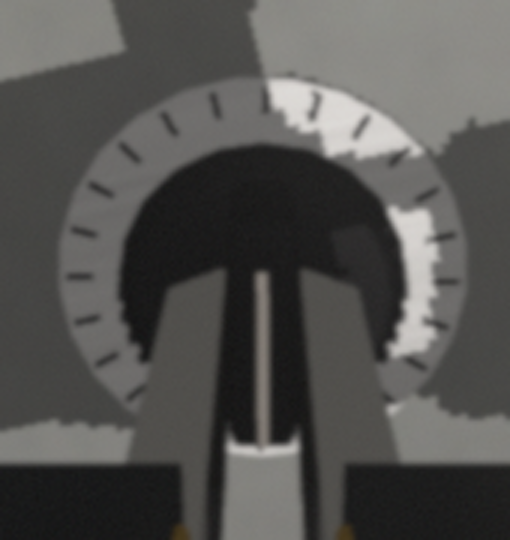

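Request:
step_arm(
  commands=[
    [[0,0,0,0,0,0.006,8]],
  ],
)

```text
time: 18.23
tool_pos: [0.5367, 0.024, 0.3326]
ee_rot: [-3.141, 0.003, 2.896]
wrist_force: [2.4, -0.8, 5.0]
width: 0.0119
finger_force: 32.3
```

```bash
python3 q.py
```

```text
18.225 theta 0.2526 tz [-0.252 -0.418  0.187] [ 2.4 -0.8  5. ] j6 0.163 11.87
```

Request:
step_arm(
  commands=[
    [[0,0,0,0,0,0.006,8],[0,0,0,0,0,0,8]],
  ],
)

```text
time: 18.48
tool_pos: [0.5367, 0.0241, 0.3326]
ee_rot: [-3.141, 0.003, 2.89]
wrist_force: [2.9, -1.1, 5.3]
width: 0.0113
finger_force: 32.3
```

```bash
python3 q.py
```

```text
18.475 theta 0.2583 tz [-0.295 -0.415  0.221] [ 2.9 -1.1  5.3] j6 0.229 11.34
```

Request:
step_arm(
  commands=[
    [[0,0,0,0,0,-0.03,8],[0,0,0,0,0,0,40],[0,0,0,0,0,0,50],[0,0,0,0,0,0,50],[0,0,-20,0,0,0,50],[0,0,-30,0,0,0,50],[0,0,-30,0,0,0,50],[5,-43,0,0,0,0,50],[5,-43,0,0,0,0,50],[5,-42,0,0,0,0,50],[0,0,0,0,0,0.164,50],[0,0,0,0,0,0.164,50],[0,0,0,0,0,0.164,50],[0,0,0,0,0,0.164,50],[0,0,0,0,0,0.164,50],[0,0,0,0,0,0.164,50],[0,0,0,0,0,0.164,50],[0,0,0,0,0,0.164,50],[0,0,0,0,0,0,50],[0,0,0,0,0,0,50]],
  ],
)

```text
time: 20.98
tool_pos: [0.4935, -0.0973, 0.4109]
ee_rot: [-3.14, -0.001, 1.611]
wrist_force: [-0.1, -0.2, 0.1]
width: 0.05
finger_force: 0.0
```

```bash
python3 o.py; python3 - <<'E'
from h import *
Tt=T();p=eyes.snapshot("wrist");save(p,"w7")
for q,z in [("dial_grip",.143),("handle_bar",.158)]:
    for r in models.tip_of(p,q)[:2]: print(q,np.round(r["xy"]),round(r["confidence"],2),np.round(atz(p,r["xy"],z,Tt),4))
print(proj(p,(.4905,-.0963,.158),Tt))
E
```

```text
{'time': 20.975, 'tool_pos': [0.493, -0.097, 0.411], 'ee_rot': [-3.14, -0.001, 1.611], 'wrist_force': [-0.143, -0.22, 0.121], 'wrist_torque': [-0.086, 0.099, 0.043], 'width': 0.05, 'finger_force': 0.0}
theta 1.538 [-0.31 -0.02  1.47  0.    1.69 -0.35]
dial_grip [382.  44.] 0.88 [0.5346 0.0233 0.143 ]
handle_bar [308. 212.] 0.59 [ 0.4873 -0.0973  0.158 ]
[312.71455671 210.62334759]
```

View pics/w7.png

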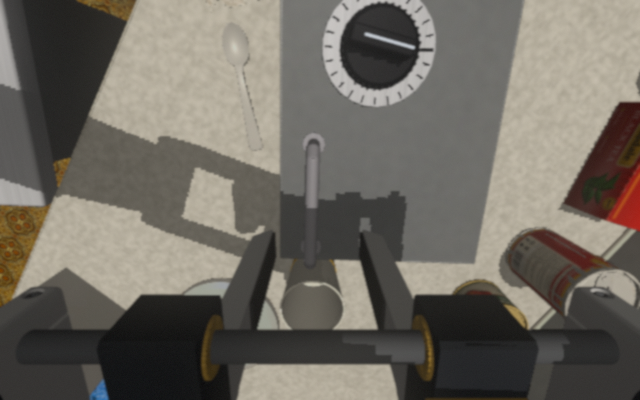

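Request:
step_arm(
  commands=[
    [[0,-3.5,0,0,0,0.033,50],[0,0,30,0,0,0,50],[0,0,30,0,0,0,50],[0,0,13,0,0,0,50],[0,0,0,0,0,0,50],[0,0,0,0,0,0,5],[0,0,0,0,0,0,5],[0,0,0,0,0,0,5],[0,0,0,0,0,0,5],[0,0,0,0,0,0,5]],
  ],
)

```text
time: 22.38
tool_pos: [0.4891, -0.0975, 0.339]
ee_rot: [-3.137, 0.0, 1.576]
wrist_force: [-5.7, 0.3, 2.6]
width: 0.0091
finger_force: 30.0
```

```bash
python3 o.py
```

```text
{'time': 22.375, 'tool_pos': [0.489, -0.098, 0.339], 'ee_rot': [-3.137, 0.0, 1.576], 'wrist_force': [-5.727, 0.258, 2.62], 'wrist_torque': [-0.111, 1.111, -0.027], 'width': 0.009, 'finger_force': 30.001}
theta 1.573 [-0.31 -0.    1.59 -0.    1.55 -0.31]
```

Request:
step_arm(
  commands=[
    [[0,1.5,-3.5,0,0,0,5],[0,3.2,-7,0,0,0,5],[0,5.4,-10.1,0,0,0,5],[0,0,0,0,0,0,5]],
  ],
)

```text
time: 22.88
tool_pos: [0.4987, -0.0976, 0.3567]
ee_rot: [-3.13, -0.001, 1.575]
wrist_force: [-8.4, -1.0, -2.6]
width: 0.0091
finger_force: 30.0
```

```bash
python3 o.py; python3 - <<'E'
from h import *
p=eyes.snapshot("side");a=p["color"][120:280,220:430];cv2.imwrite("pics/s8.png",cv2.resize(a[:,:,::-1],None,fx=3,fy=3,interpolation=2))
E
```

```text
{'time': 22.875, 'tool_pos': [0.499, -0.098, 0.357], 'ee_rot': [-3.13, -0.001, 1.575], 'wrist_force': [-8.383, -0.998, -2.578], 'wrist_torque': [-0.283, 1.578, 0.053], 'width': 0.009, 'finger_force': 30.001}
theta 1.573 [-0.3   0.01  1.54 -0.    1.6  -0.31]
```

View pics/s8.png

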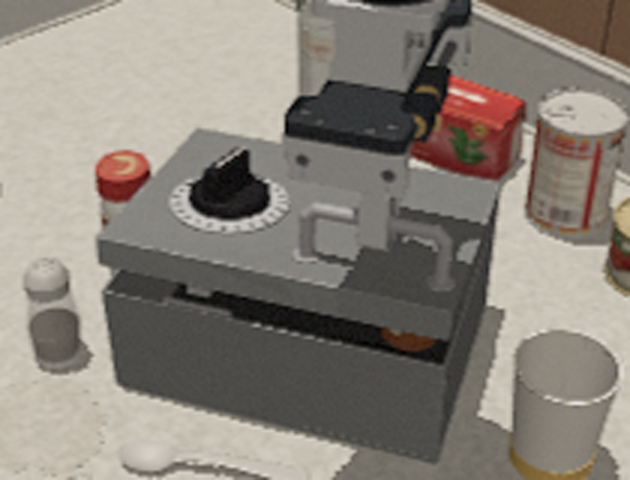

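Request:
step_arm(
  commands=[
    [[0,6.1,-9.7,0,0,0,5],[0,6.8,-9.2,0,0,0,5],[0,7.4,-8.8,0,0,0,5],[0,8,-8.2,0,0,0,5],[0,8.5,-7.6,0,0,0,5],[0,9.1,-7,0,0,0,5],[0,0,0,0,0,0,5]],
  ],
)

```text
time: 23.8
tool_pos: [0.5437, -0.0973, 0.4102]
ee_rot: [-3.129, -0.001, 1.575]
wrist_force: [-13.9, 1.1, 5.9]
width: 0.0092
finger_force: 30.0
```

```bash
python3 o.py
```

```text
{'time': 23.8, 'tool_pos': [0.544, -0.097, 0.41], 'ee_rot': [-3.129, -0.001, 1.575], 'wrist_force': [-13.93, 1.143, 5.865], 'wrist_torque': [-0.021, 3.004, -0.056], 'width': 0.009, 'finger_force': 30.002}
theta 1.574 [-0.28  0.1   1.35 -0.    1.71 -0.28]
```

Request:
step_arm(
  commands=[
    [[0,9.5,-6.4,0,0,0,5],[0,9.9,-5.7,0,0,0,5],[0,10.4,-5,0,0,0,5],[0,10.6,-4.3,0,0,0,5],[0,0,0,0,0,0,5]],
  ],
)

```text
time: 24.42
tool_pos: [0.5848, -0.0969, 0.4346]
ee_rot: [-3.138, 0.0, 1.575]
wrist_force: [-12.4, 0.5, 11.6]
width: 0.0087
finger_force: 30.0
```

Request:
step_arm(
  commands=[
    [[0,10.9,-3.5,0,0,0,5],[0,11.1,-2.7,0,0,0,5],[0,11.3,-1.9,0,0,0,5],[0,11.4,-1.2,0,0,0,5],[0,0,0,0,0,0,5],[0,0,0,0,0,0,5]],
  ],
)

```text
time: 25.18
tool_pos: [0.6304, -0.0966, 0.4441]
ee_rot: [3.139, 0.001, 1.576]
wrist_force: [-5.2, 0.2, 8.6]
width: 0.0085
finger_force: 30.0
```

```bash
python3 o.py
```

```text
{'time': 25.175, 'tool_pos': [0.63, -0.097, 0.444], 'ee_rot': [3.139, 0.001, 1.576], 'wrist_force': [-5.182, 0.247, 8.555], 'wrist_torque': [0.004, 1.163, 0.027], 'width': 0.009, 'finger_force': 30.008}
theta 1.573 [-0.24  0.28  1.07 -0.    1.79 -0.25]
```

Request:
step_arm(
  commands=[
    [[0,0,0,0,0,0,16],[0,0,0,0,0,0,24],[0,0,0,0,0,0,24],[0,0,0,0,0,0,24],[0,0,-10,0,0,0,24],[0,0,-20,0,0,0,24],[0,0,-20,0,0,0,24],[0,0,-25,0,0,0,24],[0,0,0,0,0,0,24],[0,0,0,0,0,0,24]],
  ],
)

```text
time: 26.42
tool_pos: [0.6312, -0.0968, 0.5149]
ee_rot: [-3.141, -0.0, 1.576]
wrist_force: [0.2, -0.3, -0.7]
width: 0.0239
finger_force: 0.0
```

```bash
python3 o.py; python3 - <<'E'
from h import *
p=eyes.snapshot("side")
for q,z in [("handle_bar",.26),("salt_shaker",0),("spice_jar",0),("child_cup",0),("teaspoon",0)]:
    for r in models.tip_of(p,q)[:1]: print(q,np.round(r["xy"]),round(r["confidence"],2),np.round(atz(p,r["xy"],z),3))
a=p["color"][80:290,210:430];cv2.imwrite("pics/s9.png",cv2.resize(a[:,:,::-1],None,fx=2.5,fy=2.5,interpolation=2))
E
```

```text
{'time': 26.425, 'tool_pos': [0.631, -0.097, 0.515], 'ee_rot': [-3.141, -0.0, 1.576], 'wrist_force': [0.19, -0.337, -0.672], 'wrist_torque': [-0.084, -0.012, 0.023], 'width': 0.024, 'finger_force': 0.0}
theta 1.573 [-0.24  0.3   0.9   0.    1.94 -0.25]
handle_bar [364. 123.] 0.7 [ 0.63  -0.094  0.26 ]
salt_shaker [235. 238.] 0.98 [0.468 0.16  0.   ]
child_cup [406. 271.] 0.82 [ 0.496 -0.234  0.   ]
teaspoon [288. 276.] 0.94 [ 0.403 -0.003  0.   ]
```

View pics/s9.png

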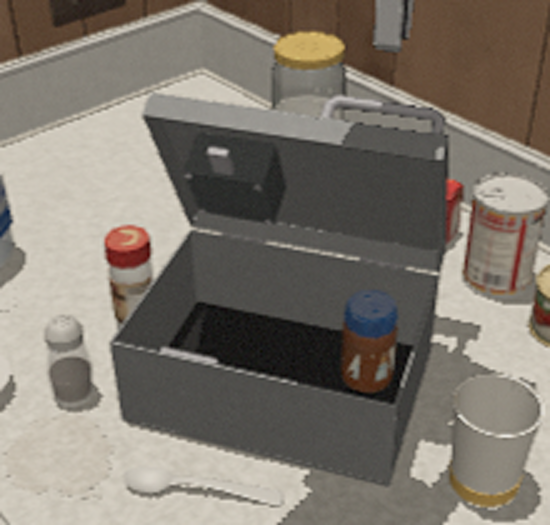

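The lid stands open at about 64° with the gripper well clear of it, and the things round the box have not moved. Handing in.

```bash
python3 -c "
from bench import robot
print(robot.close_job())"
```

```text
the job is handed in; nothing more can be done
None
```

The medicine box is unlocked and handed in: the dial stopped at about +0.23 rad after both numbers were set, and the lid stands open by itself at about 64° with the gripper clear and the things round the box unmoved, about 26 s in.

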